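# Blank off manifold ports with caps from the right case

## Robot

A 7-joint arm with a two-finger parallel gripper is mounted at the origin on a cart in front of the work surface, level with it; the furniture and walls round the work are solid. World frame = base frame: x ahead of the robot, y to its left, z up, the work surface at z = 0. Lengths are in m, angles in rad, forces in N, time in s.
With the tool pointing down it reaches from about 0.4 to 0.925 m from the base axis. Payload 5.6 kg.
Tool frame: the origin (TCP) lies at the centre of the arm's flange, where the gripper is bolted on; the fingertips stand ctrl.nose_length ahead of it and the grasp point (between the pads) lies 155 mm ahead of it (ctrl.nose_length is the distance from the TCP to the fingertips, in m); z points along the fingers, y is the line along which they close (so a half turn about z gives the same grasp; the last joint's range is limited). The gripper opens to 85 mm and grips with 20 to 120 N. Pads are 22 mm wide; open, the fingers measure 114 mm over their backs; the gripper's body (76 mm by 85 mm) begins 54 mm behind the grasp point. The pads swing forward as they close: fully open they stand 13 mm farther back than shut.
Start: joints at [-1.269, 0.468, -0.012, 1.603, 0.006, 1.071, -0.056], TCP at [0.22, 0.612, 0.405] pointing down, gripper open.
Joint ranges: [-2.53, 2.53], [-0.31, 2.02], [-1.57, 1.55], [0.28, 2.44], [-1.29, 4.43], [0.15, 1.84], [-2.92, 2.92]. Speed limits (rad/s): [2.57, 2.57, 3.14, 3.14, 3.14, 3.14, 3.14].

## Interface

Orientations are given as a unit quaternion [w, x, y, z].
In Python, from station import ctrl gives the robot as it stands. The module is installed in compiled form; this text tells all that it offers.
- The arm moves only by the tool send_rows, never from a script. Its argument "commands" is text: rows parted by semicolons, each of 7 numbers parted by spaces: the shift along the tool's x, y, z in mm, then the turn, a rotation vector about the tool's x, y, z in degrees, then the finger opening in mm, from 0 to 85.4. In form: dx dy dz rx ry rz jaw; .... A call has 1 to 20 rows; each row shifts and turns the commanded pose from where the row before left it, along the tool's axes as they then stand; what a row does not reach is not made up. A row lasts 1/8 s, in which the tool goes at most 62.5 mm and 10.7 degrees, less where a joint would pass 70% of its speed; a pose out of reach is approached as far as the arm can. A call is refused whole if a number of a shift passes 62.5 or a number of a turn 10.7, either way. A call with a gripper value outside its range is refused whole. The fingers move at their own pace and stop on an object; "grip_force" is the grip in N (left out, the last holds). Time passes only in rows, so rows that do not move let the fingers close. It gives the time, the measured TCP pose, the force, the opening and the grip force at its end, in the units of the state.
- ctrl.read_state(): the state, without advancing time (a new reading comes with each control period).
- ctrl.camera(name): name is "scene" or "side" or "wrist"; returns a dict with "img" (400x640x3 uint8, blue, green, red), "vfov" (degrees; the focal length in pixels is half the picture's height over the tangent of half this angle, whatever the lens; pixels are square), "cx", "cy" (the principal point, pixels), "k1" (the pictures are not rectified: a ray, as slopes to the right and down, at radius r is drawn at 1 + k1 r^2 times it, then the intrinsics apply), "R" (3x3) and "t" (3): a world point X has camera coordinates R X + t; the wrist camera has in their place "tool_from_camera" (4x4, takes a point from camera to tool coordinates, whose origin is the TCP and whose axes are the flange's). Camera axes: x right, y down, z forward; pixel columns grow to the right and rows downward; lengths in m; the calibration is good to about 2 mm. A picture is of the moment at which its call begins: read the wrist's pose just before it. There is no depth.
- ctrl.close_job(): hands the job in; it is judged then, once.
The state is a dict: "clock": time; "q": joint angles; "qvel": joint speeds; "effort": joint torques, N m; "tool_pos": TCP position; "orientation": TCP orientation; "wrist_force": force on the tool from outside, world axes, zero at the start; "wrist_torque": the same for the moment, N m; "width": finger opening in m; "finger_force": force on a finger pad.
Only numpy, scipy, OpenCV 4.12 (cv2) and the standard library are available. Lean on these libraries where they do the work, as an engineer would, in place of code of your own. Each camera call takes 0.05 s, during which the arm holds its last target. There are 200 camera calls.

## Task

Ports of the loose three-spigot manifold must be blanked off. Lift the lids off all three grey parts cases and lay them aside so that all three stand open together, see which case holds the wide caps that fit over the spigots, and press every wide cap fully home, upright, on a spigot of its own. Then put a lid properly back on each case; the narrow caps stay in their case, and the jar, the dishes and the small bottle stay where they are.

Things in the scene. Friction and masses are not known exactly. Their poses are not given: they have to be found in the camera images.
- case_1: grey plastic parts case, fixed to the worktop, 96 mm deep (x) by 116 mm wide (y), rim at 54 mm, walls 3 mm (inner space 90 by 110 mm), flat inner floor 3 mm up; origin at the centre of its underside. The three cases look alike when shut and swap places from start to start
- lid_1: loose grey lift-off lid, 120 g: plate 106 (x) by 126 (y) by 4 mm, over a plug 80 by 100 mm, 5 mm deep, that drops into a case with 5 mm play all round; origin at the centre of the plug's underside (49 mm up when on a case, 0 on the worktop); upright black pull tab, centred, 14 mm thick (x), 36 mm long (y), 9 to 42 mm above the origin. The lids are alike; any may go on any case
- cap_wide_1: white ribbed plastic blanking cap, a cylinder 30 mm across and 40 mm high, 30 g, closed on top, with a bore 20 mm across and 32 mm deep from below; origin at the centre of its open lower rim, z axis up through the closed top. Two or three wide caps stand rim down in a row across the width of one case, 37 mm apart; absent ones read None from the start
- spigot_1 (a point): foot of an upright tapered spigot, on its axis in the manifold's top face (30 mm up); a cap fully home has its origin here. 28 mm high, 9 mm across at the tip, 19 mm at the foot, with a rubber ring 21.8 mm across 9 mm up: a wide cap put down loosely stops on it about 11 mm short, must be pressed on with 5 to 12 N, and is then held by friction
- case_2: grey plastic parts case, fixed to the worktop, 96 mm deep (x) by 116 mm wide (y), rim at 54 mm, walls 3 mm (inner space 90 by 110 mm), flat inner floor 3 mm up; origin at the centre of its underside. The three cases look alike when shut and swap places from start to start
- lid_2: loose grey lift-off lid, 120 g: plate 106 (x) by 126 (y) by 4 mm, over a plug 80 by 100 mm, 5 mm deep, that drops into a case with 5 mm play all round; origin at the centre of the plug's underside (49 mm up when on a case, 0 on the worktop); upright black pull tab, centred, 14 mm thick (x), 36 mm long (y), 9 to 42 mm above the origin. The lids are alike; any may go on any case
- cap_wide_2: white ribbed plastic blanking cap, a cylinder 30 mm across and 40 mm high, 30 g, closed on top, with a bore 20 mm across and 32 mm deep from below; origin at the centre of its open lower rim, z axis up through the closed top. Two or three wide caps stand rim down in a row across the width of one case, 37 mm apart; absent ones read None from the start
- spigot_2 (a point): foot of an upright tapered spigot, on its axis in the manifold's top face (30 mm up); a cap fully home has its origin here. 28 mm high, 9 mm across at the tip, 19 mm at the foot, with a rubber ring 21.8 mm across 9 mm up: a wide cap put down loosely stops on it about 11 mm short, must be pressed on with 5 to 12 N, and is then held by friction
- case_3: grey plastic parts case, fixed to the worktop, 96 mm deep (x) by 116 mm wide (y), rim at 54 mm, walls 3 mm (inner space 90 by 110 mm), flat inner floor 3 mm up; origin at the centre of its underside. The three cases look alike when shut and swap places from start to start
- lid_3: loose grey lift-off lid, 120 g: plate 106 (x) by 126 (y) by 4 mm, over a plug 80 by 100 mm, 5 mm deep, that drops into a case with 5 mm play all round; origin at the centre of the plug's underside (49 mm up when on a case, 0 on the worktop); upright black pull tab, centred, 14 mm thick (x), 36 mm long (y), 9 to 42 mm above the origin. The lids are alike; any may go on any case
- cap_wide_3: white ribbed plastic blanking cap, a cylinder 30 mm across and 40 mm high, 30 g, closed on top, with a bore 20 mm across and 32 mm deep from below; origin at the centre of its open lower rim, z axis up through the closed top. Two or three wide caps stand rim down in a row across the width of one case, 37 mm apart; absent ones read None from the start
- spigot_3 (a point): foot of an upright tapered spigot, on its axis in the manifold's top face (30 mm up); a cap fully home has its origin here. 28 mm high, 9 mm across at the tip, 19 mm at the foot, with a rubber ring 21.8 mm across 9 mm up: a wide cap put down loosely stops on it about 11 mm short, must be pressed on with 5 to 12 N, and is then held by friction
- cap_narrow_1: white ribbed plastic cap of the same kind but only 20 mm across, 40 mm high, bore 10 mm (too narrow for the spigots); origin at the centre of its lower rim; stands in another case. The third case is empty
- cap_narrow_2: white ribbed plastic cap of the same kind but only 20 mm across, 40 mm high, bore 10 mm (too narrow for the spigots); origin at the centre of its lower rim; stands in another case. The third case is empty
- manifold: loose aluminium manifold block on rubber feet, 70 mm (x) by 190 mm (y) by 30 mm high, 0.95 kg; origin at the centre of its underside; three spigots in a row along its y axis, 64 mm apart, the middle one over the origin, in the order spigot_1, 2, 3 from +y to -y. A tall fixed pail stands in front of it, back edge at x = 0.46, y -0.13 to 0.16
- jar: white lidded jar, 67 mm across and 88 mm high, a bystander; origin at the centre of its underside
- dishes: stack of clear dishes, 62 mm across and 45 mm high, a bystander; origin at the centre of its underside
- bottle_small: small bottle with a black cap, 54 mm across and 113 mm high, a bystander; origin at the centre of its underside

How it is judged:
By the outcome, as a careful person would: the job done as asked, in the order asked, and still so for the second after the job is handed in, with the robot touching nothing.
Of cap_wide_1, cap_wide_2, cap_wide_3 only 2 to 3 are there at a start; the rules pass over those that are not, and their reading is None.
At some moment in a run one of manifold may be knocked a few centimetres aside while the robot is not near it.
It also fails if it takes over 210 s, if anything falls off the work surface, if the arm or the gripper's body presses on something with over 40 N, if the wrist force passes 120 N, or if a joint passes its speed limit or range.

## Working session

There is one attempt and no reset: what is moved stays moved. The work goes in short steps, Python scripts to look and compute and a tool call to move; the robot and the scene stay as the last step left them, time stands still between calls to the robot, and variables do not carry over. Pictures are saved under pics/ and viewed, at most 14 in all, crops included, and the job is handed in when it is done.

Besides the shell and the picture viewer there is one more tool, called after "Call:" in YAML: its name, and indented under it one key for each argument. send_rows: Moves the arm, as the interface text tells. Its arguments: {"type":"object","properties":{"commands":{"type":"string"},"grip_force":{"type":"number"}},"required":["commands"]}

```bash
mkdir -p pics; cat > h.py <<'E'
import numpy as np, cv2
from station import ctrl
from scipy.spatial.transform import Rotation as Ro
def Rq(q): return Ro.from_quat([q[1],q[2],q[3],q[0]]).as_matrix()
def cam(n):
    s=ctrl.read_state(); c=ctrl.camera(n)
    if n=="wrist":
        T=np.eye(4);T[:3,:3]=Rq(s["orientation"]);T[:3,3]=s["tool_pos"]
        W=T@np.array(c["tool_from_camera"]); c["R"]=W[:3,:3].T; c["t"]=-W[:3,:3].T@W[:3,3]
    c["R"]=np.array(c["R"]);c["t"]=np.array(c["t"]); return c
def f(c): return 200/np.tan(np.radians(c["vfov"])/2)
def ray(c,u,v):
    F=f(c);p=np.array([(u-c["cx"])/F,(v-c["cy"])/F]);x=p.copy()
    for _ in range(30): x=p/(1+c["k1"]*(x@x))
    return -c["R"].T@c["t"], c["R"].T@np.array([x[0],x[1],1])
def onz(c,u,v,z):
    o,d=ray(c,u,v); return o+d*(z-o[2])/d[2]
def proj(c,X):
    p=c["R"]@np.array(X)+c["t"];x=p[:2]/p[2];x=x*(1+c["k1"]*(x@x));return x*f(c)+[c["cx"],c["cy"]]
E
python3 - <<'E'
from h import *
print(ctrl.read_state(),ctrl.nose_length)
for n in("scene","side","wrist"):
    c=cam(n);cv2.imwrite(f"pics/{n}0.png",c["img"]);print(n,c["vfov"],-c["R"].T@c["t"],c["R"][2],c["k1"])
E
```

```text
{'clock': 0.0, 'q': array([-1.26900783,  0.46835632, -0.011604  ,  1.60362295,  0.00599635,
        1.07138208, -0.0562953 ]), 'qvel': array([ 0.00145393, -0.0013622 , -0.00073479,  0.00109182, -0.00036089,
       -0.00110962, -0.0009052 ]), 'effort': array([ 5.06385197e-05, -5.32382262e+01,  2.12265481e-02, -2.51315564e+01,
        1.13942177e-02,  7.36681715e-03, -1.56219767e-05]), 'tool_pos': array([0.21965719, 0.61149466, 0.40375187]), 'orientation': array([-9.01333776e-05,  1.71571072e-01,  9.85171364e-01, -8.62393255e-04]), 'wrist_force': array([ 0.87184795, -0.53184374,  0.29271243]), 'wrist_torque': array([ 0.01598477, -0.01873754, -0.00207695]), 'finger_force': 0.0, 'width': 0.08556043295724794} 0.1734
scene 53.254900222396095 [-0.20045067 -0.78479359  1.11683971] [ 0.50522135  0.50215831 -0.70184644] 0.005625979111159856
side 50.380765228701016 [-0.70147717 -0.58391278  1.08998109] [ 0.71764343  0.33377232 -0.61121514] -0.10913631359748603
wrist 59.185467956273314 [0.154386   0.63523454 0.37333097] [ 0.2569107  -0.09513195 -0.96174155] 0.019885565565080768
```

View pics/scene0.png

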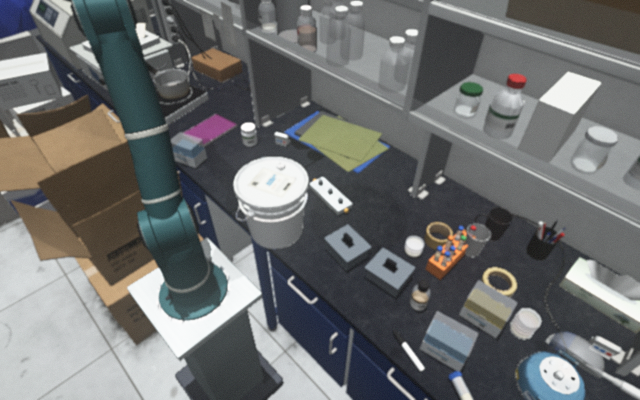

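View pics/side0.png

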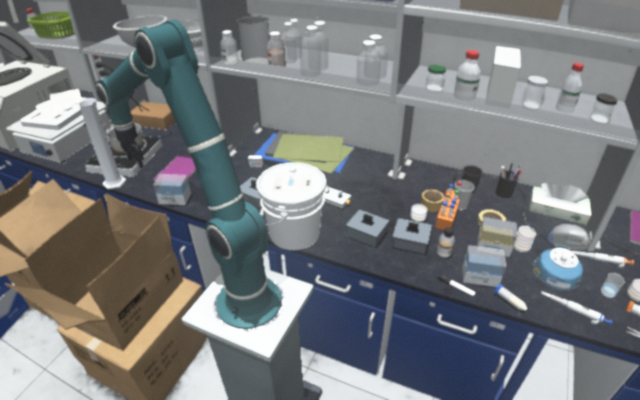

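```bash
python3 - <<'E'
from h import *
s=cam("scene");d=cam("side");w=cam("wrist")
for u,v in[(348,238),(390,266)]: print("s tab",onz(s,u,v,.08))
for u,v in[(367,221),(413,231)]: print("d tab",onz(d,u,v,.08))
for n,p,z in [("3rd side",(252,188),.058),("manif end1",(318,182),.03),("manif end2",(347,208),.03),("jar",(415,246),.088),("dish",(188,150),.04),("bottle",(420,295),.1),("whitejar",(249,127),.08),("small white",(282,140),.03)]:
    print(n,onz(d if "side" in n else s,*p,z).round(3))
a=cv2.resize(s["img"][90:290,130:450],None,fx=2.4,fy=2.4,interpolation=cv2.INTER_CUBIC)
b=w["img"]
cv2.imwrite("pics/a.png",a);cv2.imwrite("pics/b.png",b)
E
```

```text
s tab [ 0.46150372 -0.24019428  0.08      ]
s tab [ 0.47393868 -0.4096915   0.08      ]
d tab [ 0.43731142 -0.24514905  0.08      ]
d tab [ 0.45075689 -0.4135057   0.08      ]
3rd side [0.47  0.267 0.058]
manif end1 [0.618 0.068 0.03 ]
manif end2 [ 0.597 -0.112  0.03 ]
jar [ 0.59  -0.42   0.088]
dish [0.346 0.596 0.04 ]
bottle [ 0.444 -0.542  0.1  ]
whitejar [0.609 0.504 0.08 ]
small white [0.695 0.383 0.03 ]
```

View pics/a.png

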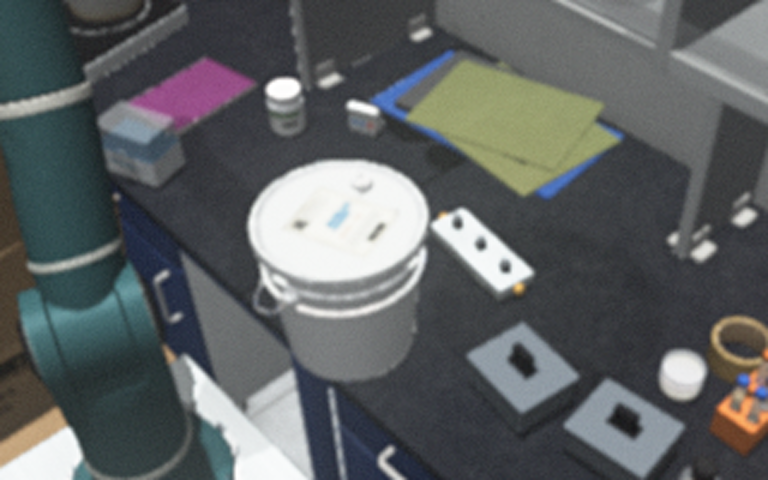

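View pics/wrist0.png

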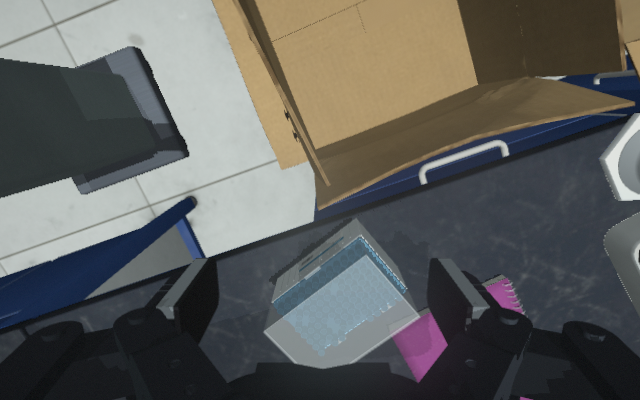

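Call:
send_rows:
  commands: "0 0 0 0 0 10 85;0 0 0 0 0 10 85;0 0 0 0 0 10 85;0 0 0 0 0 10 85;0 0 0 0 0 10 85;0 0 0 0 0 10 85;0 0 0 0 0 10.2 85;-34 25 0 0 0 0 85;-34 25 0 0 0 0 85;-34 25 0 0 0 0 85;-34 25 0 0 0 0 85;-34 25 0 0 0 0 85;-34 25 0 0 0 0 85;-34 25 0 0 0 0 85;-34 25 0 0 0 0 85;-34 25 0 0 0 0 85;-34 25 0 0 0 0 85;0 0 0 0 0 0 85;0 0 0 0 0 0 85"

```text
clock: 2.68
tool_pos: [0.4696, 0.2724, 0.4046]
orientation: [-0.0, 0.707, 0.707, 0.0]
wrist_force: [-0.8, 1.1, 0.0]
width: 0.085
finger_force: 0.0
```

```bash
python3 - <<'E'
from h import *
s=ctrl.read_state();print(s["clock"],s["tool_pos"],s["orientation"],s["q"])
c=cam("wrist");cv2.imwrite("pics/w1.png",c["img"])
d=cam("scene")
print([onz(d,u,v,z).round(3) for z in(.2,.25,.3) for u,v in [(308,185),(271,160),(234,190)]])
E
```

```text
2.675 [0.46962103 0.27241349 0.40463974] [-3.18825944e-04  7.06728122e-01  7.07485165e-01  1.86982343e-05] [-0.92182455  0.29263146  0.40429663  1.8889579  -0.13718834  0.98689218
 -0.45595697]
[array([ 0.456, -0.053,  0.2  ]), array([0.449, 0.136, 0.2  ]), array([0.262, 0.099, 0.2  ]), array([ 0.42 , -0.093,  0.25 ]), array([0.414, 0.086, 0.25 ]), array([0.237, 0.051, 0.25 ]), array([ 0.384, -0.132,  0.3  ]), array([0.378, 0.035, 0.3  ]), array([0.212, 0.002, 0.3  ])]
```

View pics/w1.png

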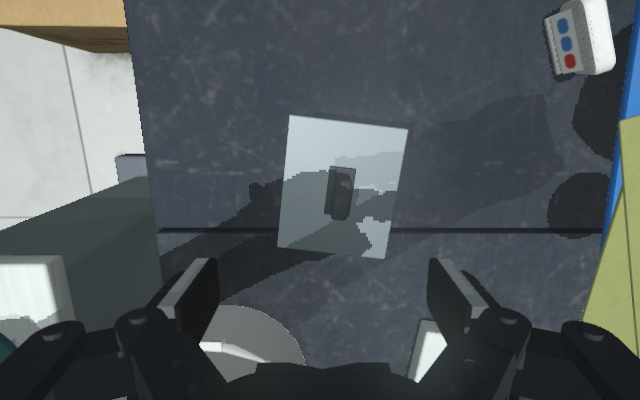

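```bash
cat >> h.py <<'E'
def lid(c,pts,z=.058):
    P=np.array([onz(c,u,v,z)[:2] for u,v in pts]);m=P.mean(0)
    e=[P[(i+1)%4]-P[i] for i in range(4)]
    print("centre",m.round(4),"edges",[(round(np.hypot(*a),4),round(np.degrees(np.arctan2(a[1],a[0])),1)) for a in e])
E
python3 - <<'E'
from h import *
c=cam("wrist")
lid(c,[(290,115),(408,130),(385,259),(278,246)])
print("tab top",onz(c,346,195,.09))
for u,v in[(125,20),(160,225),(278,246),(550,20),(612,50),(585,80),(640,140),(245,310),(300,340),(415,340)]: print(u,v,onz(c,u,v,0).round(3))
s=cam("side")
for u,v in[(318,165),(350,170),(262,145)]: print(onz(s,u,v,0).round(3))
E
```

```text
centre [0.4852 0.2626] edges [(np.float64(0.1044), np.float64(-6.9)), (np.float64(0.1248), np.float64(-96.4)), (np.float64(0.1051), np.float64(172.7)), (np.float64(0.1241), np.float64(83.3))]
tab top [0.48860121 0.26728453 0.09      ]
125 20 [0.28  0.415 0.   ]
160 225 [0.287 0.208 0.   ]
278 246 [0.418 0.183 0.   ]
550 20 [0.685 0.416 0.   ]
612 50 [0.749 0.389 0.   ]
585 80 [0.73  0.362 0.   ]
640 140 [0.798 0.303 0.   ]
245 310 [0.376 0.099 0.   ]
300 340 [0.442 0.057 0.   ]
415 340 [0.584 0.058 0.   ]
[0.817 0.126 0.   ]
[ 0.838 -0.027  0.   ]
[0.875 0.464 0.   ]
```

Call:
send_rows:
  commands: "-4 8 30 0 0 6.7 85;-4 9 40 0 0 0 85;0 0 40 0 0 0 60;0 0 30 0 0 0 50;0 0 18 0 0 0 50;0 0 10 0 0 0 50;0 0 0 0 0 0 50;0 0 0 0 0 0 5;0 0 0 0 0 0 5;0 0 0 0 0 0 5;0 0 0 0 0 0 5;0 0 0 0 0 0 5;0 0 0 0 0 0 5"
  grip_force: 40

```text
clock: 4.5
tool_pos: [0.4868, 0.2631, 0.2377]
orientation: [-0.0, 0.747, 0.665, 0.001]
wrist_force: [-0.5, 1.1, 6.2]
width: 0.0135
finger_force: 40.2
```

Call:
send_rows:
  commands: "0 0 -10 0 0 0 5;0 0 -20 0 0 0 5;0 0 -20 0 0 0 5;30 0 0 0 0 0 5;40 0 0 0 0 0 5;40 0 0 0 0 0 5;36 0 0 0 0 0 5;0 0 30 0 0 0 5;0 0 30 0 0 0 5;0 0 20 0 0 0 5;0 0 10 0 0 0 5;0 0 7 0 0 0 5;0 0 0 0 0 0 5"

```text
clock: 6.12
tool_pos: [0.5036, 0.4079, 0.1899]
orientation: [-0.0, 0.747, 0.665, 0.0]
wrist_force: [0.5, 0.4, -1.7]
width: 0.0136
finger_force: 39.2
```

```bash
python3 - <<'E'
from h import *
print(ctrl.read_state()["tool_pos"])
c=cam("wrist");cv2.imwrite("pics/w2.png",c["img"])
E
```

```text
[0.50356184 0.40790562 0.18988877]
```

View pics/w2.png

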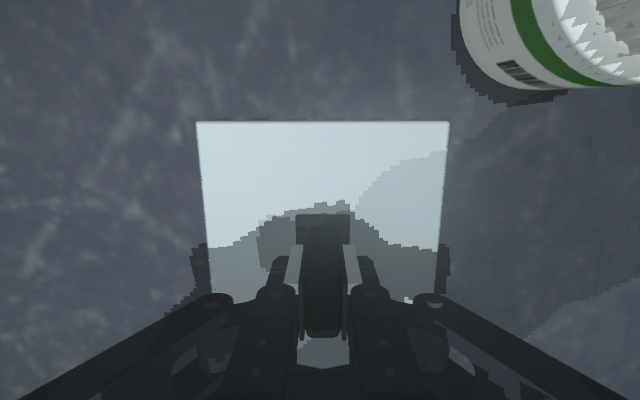

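Call:
send_rows:
  commands: "0 0 1.5 0 0 0 5;0 0 0 0 0 0 40;0 0 0 0 0 0 50;0 0 -20 0 0 0 50;0 0 -40 0 0 0 50;0 0 -50 0 0 -6.7 50;0 0 -50 0 0 0 50;-40 -10 -50 0 0 0 85;-50 -10 -10 0 0 0 85;-30 0 0 0 0 0 85;0 0 0 0 0 0 85;0 0 0 0 0 0 85"

```text
clock: 7.68
tool_pos: [0.4837, 0.29, 0.4074]
orientation: [-0.0, 0.707, 0.708, 0.001]
wrist_force: [0.2, 1.1, 0.2]
width: 0.0847
finger_force: 0.0
```

```bash
python3 - <<'E'
from h import *
print(ctrl.read_state()["tool_pos"])
c=cam("wrist");cv2.imwrite("pics/w3.png",c["img"])
E
```

```text
[0.48372448 0.28998469 0.40742354]
```

View pics/w3.png

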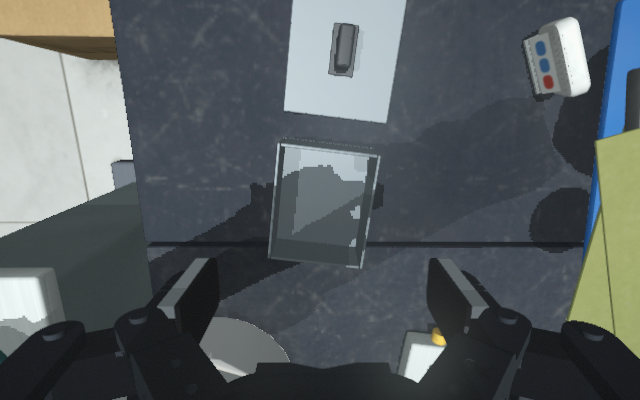

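Call:
send_rows:
  commands: "0 40 -20 0 0 0 85;-20 40 -20 0 0 0 85;-45 0 0 0 0 0 85;-45 0 0 0 0 0 85;-45 0 0 0 0 0 85;-45 0 0 0 0 0 85;-45 0 0 0 0 0 85;-45 0 0 0 0 0 85;-45 0 0 0 0 0 85;-45 0 0 0 0 0 85;-45 0 0 0 0 0 85;-45 0 0 0 0 0 85;-45 -30 0 0 0 0 85;-45 -30 0 0 0 0 85;-40 -30 0 0 0 0 85;0 0 0 0 0 0 85;0 0 0 0 0 0 85"

```text
clock: 9.85
tool_pos: [0.4755, -0.3096, 0.4462]
orientation: [-0.0, 0.706, 0.708, 0.0]
wrist_force: [0.6, 0.9, 0.9]
width: 0.0849
finger_force: 0.0
```

```bash
python3 - <<'E'
from h import *
s=ctrl.read_state();print(s["tool_pos"],s["q"])
c=cam("wrist");cv2.imwrite("pics/w4.png",c["img"])
E
```

```text
[ 0.47547526 -0.30960854  0.44619529] [-0.01445118  0.31927497  0.66523893  1.79900008 -0.21987251  1.09838641
  0.72967163]
```

View pics/w4.png

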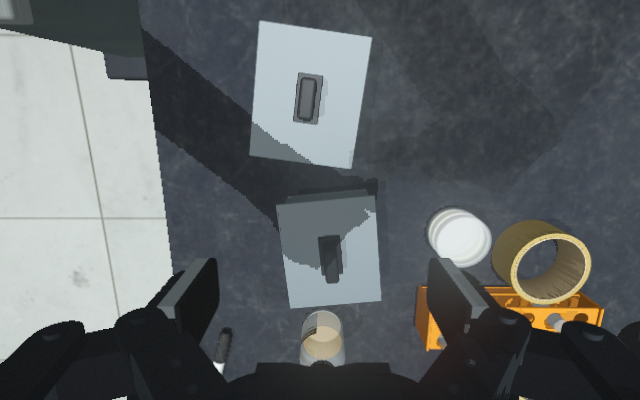

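```bash
python3 - <<'E'
from h import *
c=cam("wrist")
lid(c,[(260,20),(372,37),(352,168),(249,155)])
lid(c,[(276,205),(376,194),(381,300),(289,308)])
print(onz(c,309,97,.089),onz(c,330,255,.089))
print("jar",onz(c,458,238,.088),"tape",onz(c,500,255,.03),"bottle cap",onz(c,322,345,.1),"free",onz(c,560,120,0),onz(c,480,210,0))
E
```

```text
centre [ 0.4615 -0.2375] edges [(np.float64(0.1042), np.float64(-7.6)), (np.float64(0.124), np.float64(-97.0)), (np.float64(0.1059), np.float64(173.0)), (np.float64(0.1251), np.float64(82.2))]
centre [ 0.4848 -0.4018] edges [(np.float64(0.1061), np.float64(6.7)), (np.float64(0.126), np.float64(-84.9)), (np.float64(0.1062), np.float64(-174.1)), (np.float64(0.1244), np.float64(95.1))]
[ 0.46345337 -0.23631948  0.089     ] [ 0.48352299 -0.38888092  0.089     ]
jar [ 0.61058376 -0.370358    0.088     ] tape [ 0.68614677 -0.41481799  0.03      ] bottle cap [ 0.47577387 -0.48654566  0.1       ] free [ 0.74645223 -0.26059972  0.        ] [ 0.66976411 -0.36846968  0.        ]
```

Call:
send_rows:
  commands: "25 -4 20 0 0 7.3 85;48 -8.5 40 0 0 0 60;0 0 50 0 0 0 50;0 0 50 0 0 0 50;0 0 30 0 0 0 50;0 0 13 0 0 0 50;0 0 6 0 0 0 50;0 0 0 0 0 0 5;0 0 0 0 0 0 5;0 0 0 0 0 0 5;0 0 0 0 0 0 5;0 0 0 0 0 0 5"

```text
clock: 11.45
tool_pos: [0.4656, -0.2374, 0.2385]
orientation: [-0.003, 0.751, 0.66, -0.001]
wrist_force: [-9.1, 2.7, 9.7]
width: 0.013
finger_force: 40.3
```

Call:
send_rows:
  commands: "0 0 -10 0 0 0 5;0 0 -20 0 0 0 5;0 0 -20 0 0 0 5;2 30 0 0 0 0 5;3 40 0 0 0 0 5;3 45 0 0 0 0 5;3 40 0 0 0 0 5;0 0 30 0 0 0 5;0 0 30 0 0 0 5;0 0 20 0 0 0 5;0 0 12 0 0 0 5;0 0 6 0 0 0 5;0 0 0 0 0 0 5"

```text
clock: 13.08
tool_pos: [0.6234, -0.2463, 0.1904]
orientation: [0.001, 0.75, 0.661, 0.0]
wrist_force: [0.4, -0.0, -1.1]
width: 0.0131
finger_force: 39.6
```

Call:
send_rows:
  commands: "0 0 1.5 0 0 0 5;0 0 0 0 0 0 40;0 0 0 0 0 0 50;0 0 -20 0 0 0 50;0 0 -40 0 0 0 50;0 0 -60 0 0 -7.3 50;-40 -35 0 0 0 0 50;-40 -35 0 0 0 0 50;-40 -35 0 0 0 0 50;-33 -34 0 0 0 -6.2 50;0 0 0 0 0 0 50"

```text
clock: 14.45
tool_pos: [0.48, -0.4035, 0.3104]
orientation: [0.001, 0.671, 0.742, -0.001]
wrist_force: [0.7, -0.2, -0.2]
width: 0.0502
finger_force: 0.0
```

```bash
python3 - <<'E'
from h import *
print(ctrl.read_state()["tool_pos"])
c=cam("wrist");cv2.imwrite("pics/w5.png",c["img"])
E
```

```text
[ 0.48001748 -0.40346164  0.31036629]
```

View pics/w5.png

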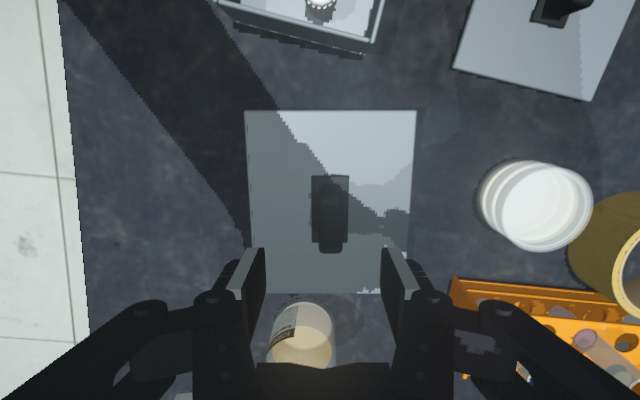

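```bash
python3 - <<'E'
from h import *
c=cam("wrist")
lid(c,[(245,111),(417,111),(413,291),(250,291)]); print(onz(c,330,222,.09)-ctrl.read_state()["tool_pos"])
print("bottle",onz(c,302,345,.1))
E
```

```text
centre [ 0.4883 -0.3988] edges [(np.float64(0.1045), np.float64(5.9)), (np.float64(0.123), np.float64(-81.2)), (np.float64(0.1147), np.float64(-174.1)), (np.float64(0.1229), np.float64(94.1))]
[ 0.0025705   0.00179966 -0.21952903]
bottle [ 0.47784073 -0.47333964  0.1       ]
```

Call:
send_rows:
  commands: "3 4 20 0 0 0 50;0 0 30 0 0 0 50;0 0 15 0 0 0 50;0 0 8 0 0 0 50;0 0 0 0 0 0 50;0 0 0 0 0 0 5;0 0 0 0 0 0 5;0 0 0 0 0 0 5;0 0 0 0 0 0 5;0 0 0 0 0 0 5;0 0 -10 0 0 0 5;0 0 -20 0 0 0 5;0 0 0 0 0 0 5"

```text
clock: 16.18
tool_pos: [0.4884, -0.3963, 0.2676]
orientation: [0.002, 0.668, 0.745, 0.0]
wrist_force: [-0.5, 0.2, -1.0]
width: 0.0131
finger_force: 39.3
```

Call:
send_rows:
  commands: "0 0 -30 0 0 6.2 5;20 38 -30 0 0 0 5;48 38 0 0 0 0 5;48 38 0 0 0 0 5;48 38 0 0 0 0 5;48 0 0 0 0 0 5;48 0 0 0 0 0 5;48 0 0 0 0 0 5;48 0 0 0 0 0 5;48 0 0 0 0 0 5;48 0 0 0 0 0 5;48 0 0 0 0 0 5;48 0 0 0 0 0 5;48 0 0 0 0 0 5;48 0 0 0 0 0 5;48 0 0 0 0 0 5;48 0 0 0 0 0 5;36 0 0 0 0 0 5;36 0 0 0 0 0 5;0 0 0 0 0 0 5"

```text
clock: 18.68
tool_pos: [0.6373, 0.4209, 0.3242]
orientation: [-0.001, 0.705, 0.71, 0.0]
wrist_force: [-0.6, 1.2, -1.9]
width: 0.0135
finger_force: 39.5
```

```bash
python3 - <<'E'
from h import *
print(ctrl.read_state()["tool_pos"])
c=cam("wrist");cv2.imwrite("pics/w6.png",c["img"])
c=cam("scene");cv2.imwrite("pics/s6.png",cv2.resize(c["img"][120:320,220:540],None,fx=2.4,fy=2.4,interpolation=cv2.INTER_CUBIC))
E
```

```text
[0.63727243 0.42093687 0.3242071 ]
```

View pics/s6.png

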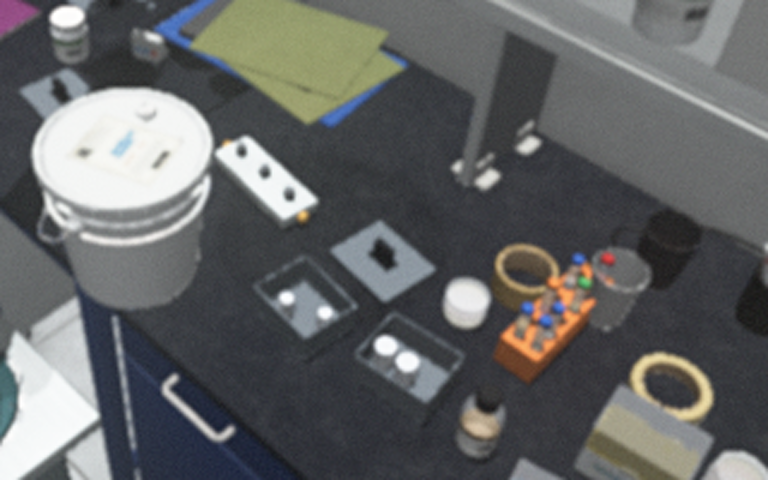

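Call:
send_rows:
  commands: "-50 0 0 0 0 0 5;-50 0 0 0 0 0 5;-50 0 0 0 0 0 5;0 0 40 0 0 0 5;0 0 40 0 0 0 5;0 0 30 0 0 0 5;0 0 15 0 0 0 5;0 0 7 0 0 0 5;0 0 0 0 0 0 5;0 0 2 0 0 0 5;0 0 0 0 0 0 5"

```text
clock: 20.15
tool_pos: [0.6395, 0.2665, 0.1921]
orientation: [0.0, 0.707, 0.707, 0.001]
wrist_force: [-0.1, -0.9, -0.6]
width: 0.0138
finger_force: 39.5
```

Call:
send_rows:
  commands: "0 0 2 0 0 0 5;0 0 1 0 0 0 5;0 0 0 0 0 0 40;0 0 0 0 0 0 50;0 0 -30 0 0 0 50;-10 0 -50 0 0 0 50;-40 -10 -50 0 0 0 50;-50 -10 -50 0 0 0 85;-50 0 -20 0 0 0 85;-50 0 0 0 0 0 85;-30 0 0 0 0 0 85;0 0 0 0 0 0 85;0 0 0 0 0 0 85"

```text
clock: 21.78
tool_pos: [0.6211, 0.0451, 0.3803]
orientation: [-0.0, 0.706, 0.708, 0.0]
wrist_force: [0.6, -0.2, -0.0]
width: 0.0851
finger_force: 0.0
```

```bash
python3 - <<'E'
from h import *
print(ctrl.read_state()["tool_pos"])
c=cam("wrist");cv2.imwrite("pics/w7.png",c["img"])
E
```

```text
[0.62114702 0.04508381 0.38025404]
```

View pics/w7.png

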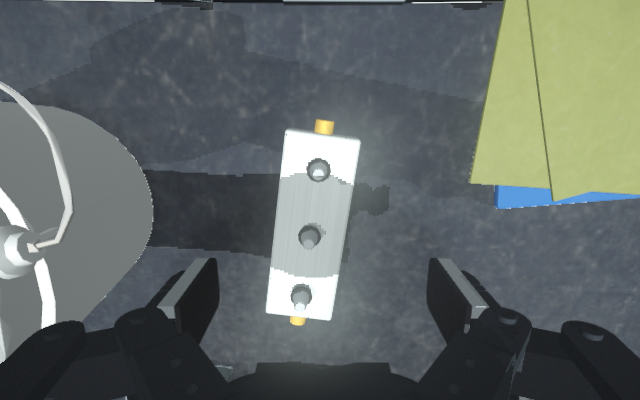

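```bash
python3 - <<'E'
from h import *
c=cam("wrist")
P=[(287,129),(360,139),(331,320),(266,314)]
lid(c,P,.03)
W=np.array([onz(c,u,v,.03)[:2] for u,v in P]);m=W.mean(0);a=(W[0]+W[1]-W[2]-W[3]);a/=np.hypot(*a)
print("yaw",np.degrees(np.arctan2(-a[0],a[1])))
for k in(1,0,-1):
    p=m+k*.064*a;print(p.round(4),proj(c,[*p,.03]).round(),proj(c,[*p,.058]).round())
cv2.imwrite("pics/w7c.png",cv2.resize(c["img"][110:340,230:400],None,fx=2.6,fy=2.6,interpolation=cv2.INTER_CUBIC))
E
```

```text
centre [ 0.6092 -0.007 ] edges [(np.float64(0.0659), np.float64(-7.5)), (np.float64(0.1884), np.float64(-97.4)), (np.float64(0.0678), np.float64(174.1)), (np.float64(0.1903), np.float64(82.0))]
yaw -7.709103681663135
[0.6178 0.0565] [319. 168.] [319. 174.]
[ 0.6092 -0.007 ] [310. 232.] [309. 244.]
[ 0.6006 -0.0704] [302. 291.] [301. 306.]
```

View pics/w7c.png

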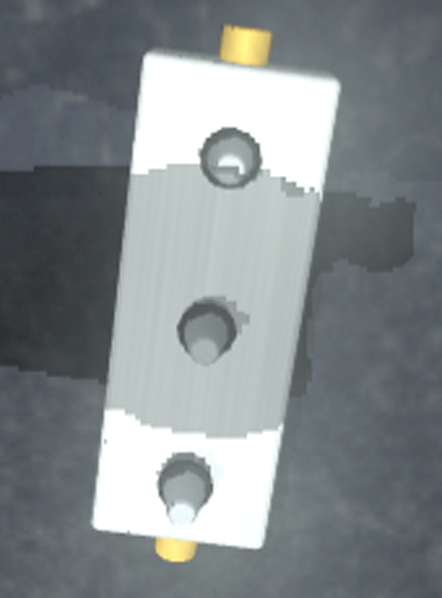

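Call:
send_rows:
  commands: "-45 0 0 0 0 0 85;-45 0 0 0 0 0 85;-45 0 0 0 0 0 85;-45 0 0 0 0 0 85;-45 0 0 0 0 0 85;-45 -32 0 0 0 0 85;-45 -32 0 0 0 0 85;-45 -32 0 0 0 0 85;-45 -34 0 0 0 0 85;0 0 0 0 0 0 85;0 0 0 0 0 0 85"

```text
clock: 23.25
tool_pos: [0.4925, -0.3599, 0.38]
orientation: [-0.0, 0.706, 0.708, 0.0]
wrist_force: [0.4, -0.2, 0.6]
width: 0.0849
finger_force: 0.0
```

```bash
python3 - <<'E'
from h import *
print(ctrl.read_state()["tool_pos"])
c=cam("wrist");cv2.imwrite("pics/w8.png",c["img"])
E
```

```text
[ 0.49246428 -0.35992679  0.3799897 ]
```

View pics/w8.png

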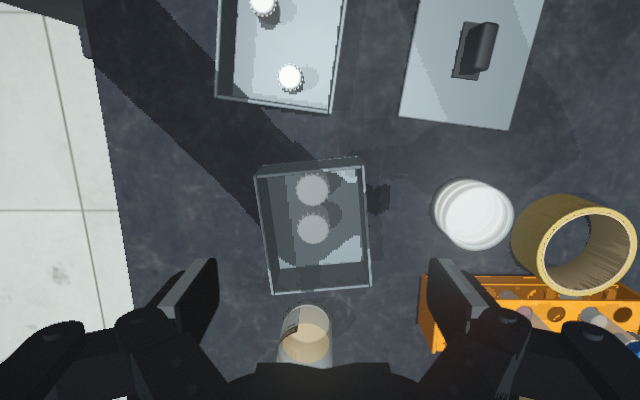

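```bash
python3 - <<'E'
from h import *
c=cam("wrist")
lid(c,[(255,177),(363,165),(371,285),(273,294)],.054)
p=proj(c,[.49,-.39,.043]);r=np.hypot(*(proj(c,[.505,-.39,.043])-p));print("r px",r)
g=cv2.medianBlur(cv2.cvtColor(c["img"],cv2.COLOR_BGR2GRAY),3)[155:260,265:365]
H=cv2.HoughCircles(g,cv2.HOUGH_GRADIENT,1,20,param1=60,param2=12,minRadius=int(r)-2,maxRadius=int(r)+3)
for u,v,q in H[0][:4]: print(u+265,v+155,q,onz(c,u+265,v+155,.043).round(4))
hsv=cv2.cvtColor(c["img"],cv2.COLOR_BGR2HSV)
print([onz(c,u,v,.043).round(4) for u,v in((313,190),(313,228))])
for u,v in((313,190),(313,228),(316,262),(314,270),(345,250)):print(c["img"][v,u])
c3=[(281,142),(380,157),(361,268),(268,258)]
w={**c}
R=np.array(c["tool_from_camera"]);T=np.eye(4);T[:3,:3]=Rq([0,.7071,.7071,0]);T[:3,3]=[.4837,.29,.4074];W=T@R;w["R"]=W[:3,:3].T;w["t"]=-W[:3,:3].T@W[:3,3]
lid(w,c3,.054)
E
```

```text
centre [ 0.4869 -0.4034] edges [(np.float64(0.0926), np.float64(6.6)), (np.float64(0.1138), np.float64(-84.3)), (np.float64(0.0924), np.float64(-173.9)), (np.float64(0.1129), np.float64(95.8))]
r px 16.3909780362273
312.5 229.5 14.9 [ 0.4838 -0.4041  0.043 ]
310.5 189.5 16.1 [ 0.4822 -0.366   0.043 ]
[array([ 0.4844, -0.3664,  0.043 ]), array([ 0.4843, -0.4026,  0.043 ])]
[172 170 161]
[170 168 161]
[111 106  96]
[72 70 63]
[180 175 159]
centre [0.4834 0.2598] edges [(np.float64(0.0916), np.float64(-8.6)), (np.float64(0.1131), np.float64(-97.2)), (np.float64(0.0939), np.float64(173.3)), (np.float64(0.1162), np.float64(81.7))]
```

Call:
send_rows:
  commands: "-6 -10.5 20 0 0 -6.1 48;0 0 50 0 0 0 48;0 0 50 0 0 0 48;0 0 40 0 0 0 48;0 0 20 0 0 0 48;0 0 13 0 0 0 48;0 0 0 0 0 0 48"
  grip_force: 40

```text
clock: 24.22
tool_pos: [0.4813, -0.367, 0.1873]
orientation: [0.0, 0.668, 0.744, 0.0]
wrist_force: [-0.3, -0.4, -0.8]
width: 0.0479
finger_force: 0.0
```

```bash
python3 - <<'E'
from h import *
s=ctrl.read_state();print(s["tool_pos"],s["wrist_force"],s["width"])
c=cam("wrist");cv2.imwrite("pics/w9.png",c["img"])
# project fingertips plane: cap top expected pixels
print(proj(c,[.481,-.366,.043]),proj(c,[*s["tool_pos"][:2],.043]))
E
```

```text
[ 0.48129837 -0.36696512  0.18727077] [-0.25167469 -0.39128479 -0.82550673] 0.04792167108072483
[321.95354932 296.89835862] [322.48495495 299.31862521]
```

View pics/w9.png

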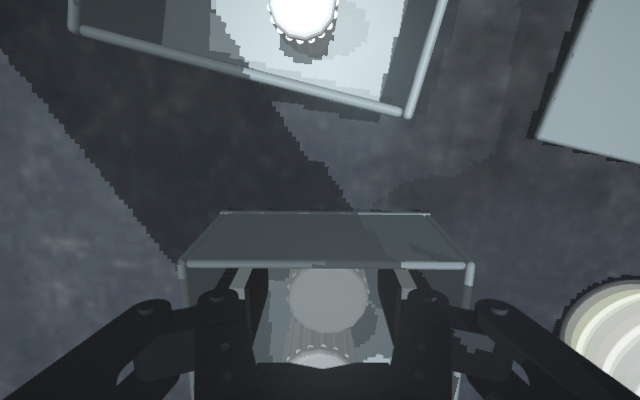

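Call:
send_rows:
  commands: "0 0 0 0 0 0 20;0 0 0 0 0 0 20;0 0 0 0 0 0 20;0 0 0 0 0 0 20;0 0 0 0 0 0 20;0 0 -15 0 0 0 20;0 0 -30 0 0 0 20;0 0 -40 0 0 0 20;0 0 -35 0 0 6.1 20;0 0 0 0 0 0 20"

```text
clock: 25.52
tool_pos: [0.4815, -0.3679, 0.311]
orientation: [0.003, 0.707, 0.707, 0.001]
wrist_force: [0.3, -0.7, -0.5]
width: 0.029
finger_force: 39.7
```

```bash
cat >> h.py <<'E'
def blob(c,im):
    # manifold in the scene camera: bright low-saturation blob near its known place
    x0,x1,y0,y1=295,375,160,230
    g=cv2.cvtColor(im,cv2.COLOR_BGR2HSV)[y0:y1,x0:x1]
    m=((g[...,2]>150)&(g[...,1]<60)).astype(np.uint8); m[:, :14]*=1
    n,l,st,ce=cv2.connectedComponentsWithStats(m)
    return [(int(st[i,4]),(ce[i]+[x0,y0]).round(1).tolist(),onz(c,*(ce[i]+[x0,y0]),.03)[:2].round(4).tolist()) for i in range(1,n) if st[i,4]>60]
E
python3 - <<'E'
from h import *
s=ctrl.read_state();print(s["tool_pos"],s["wrist_force"],s["width"],s["finger_force"])
c=cam("scene");print(blob(c,cv2.imread("pics/scene0.png")),blob(c,c["img"]))
E
```

```text
[ 0.48145832 -0.36788559  0.31096213] [ 0.33030452 -0.68778443 -0.47992152] 0.02897905209977105 39.651234559714794
[(1122, [317.3, 190.0], [0.5843, 0.0366])] [(545, [300.6, 183.0], [0.5638, 0.1121]), (622, [330.2, 193.5], [0.6068, -0.0128])]
```

Call:
send_rows:
  commands: "42 17 0 0 0 0 20;42 17 0 0 0 0 20;42 17 0 0 0 0 20;42 17 0 0 0 0 20;42 17 0 0 0 0 20;42 17 0 0 0 0 20;45 17 0 0 0 7.7 20;0 0 0 0 0 0 20;0 0 0 0 0 0 20"

```text
clock: 26.7
tool_pos: [0.5991, -0.0702, 0.3063]
orientation: [-0.0, 0.752, 0.659, -0.001]
wrist_force: [0.6, -1.2, 0.4]
width: 0.0289
finger_force: 39.6
```

```bash
sed -i 's/x0,x1,y0,y1=295/x0,x1,y0,y1=312/' h.py
cat >> h.py <<'E'
def mani(c):
    # top face corners from the wrist view: bright low-saturation blob nearest the expected place
    g=cv2.cvtColor(c["img"],cv2.COLOR_BGR2HSV)
    y=cv2.inRange(g,(12,120,120),(30,255,255)); out=[]
    n,l,st,ce=cv2.connectedComponentsWithStats(y)
    for i in range(1,n):
        if st[i,4]>40: out.append((int(st[i,4]),ce[i].round(1).tolist(),onz(c,*ce[i],.015)[:2].round(4).tolist()))
    return out
E
python3 - <<'E'
from h import *
s=ctrl.read_state();print(s["tool_pos"],s["orientation"])
c=cam("scene");print(blob(c,cv2.imread("pics/scene0.png")),blob(c,c["img"]))
# yellow plugs, baseline (w7 pose) and now
w=cam("wrist");cv2.imwrite("pics/w10.png",w["img"]);print(mani(w))
b=dict(w);b["img"]=cv2.imread("pics/w7.png")
T=np.eye(4);T[:3,:3]=Rq([0,.706,.708,0]);T[:3,3]=[.6211,.0451,.3803];W=T@np.array(w["tool_from_camera"]);b["R"]=W[:3,:3].T;b["t"]=-W[:3,:3].T@W[:3,3]
print(mani(b))
for p in((.6178,.0565),(.6092,-.007),(.6006,-.0704)): print(proj(w,[*p,.03]).round(),proj(w,[*p,.058]).round())
E
```

```text
[ 0.59908447 -0.07019312  0.30631197] [-4.28940009e-04  7.52342984e-01  6.58770741e-01 -9.80714729e-04]
[(624, [330.6, 193.9], [0.6062, -0.0154])] [(440, [327.0, 190.6], [0.6093, 0.0076]), (140, [368.1, 223.4], [0.5959, -0.2181])]
[]
[(120, [322.1, 125.2], [0.6205, 0.0926])]
[326.   0.] [326. -14.]
[325. 107.] [326. 108.]
[325. 199.] [325. 210.]
```

```bash
cat >> h.py <<'E'
def spig(c,p,rad=45):
    q=proj(c,[*p,.045]).astype(int);u0,v0=q-rad
    u0,v0=max(u0,0),max(v0,0)
    g=cv2.medianBlur(cv2.cvtColor(c["img"],cv2.COLOR_BGR2GRAY),5)[v0:q[1]+rad,u0:q[0]+rad]
    f1=np.hypot(*(proj(c,[p[0]+.0109,p[1],.039])-proj(c,[*p,.039])))
    H=cv2.HoughCircles(g,cv2.HOUGH_GRADIENT,1,20,param1=80,param2=10,minRadius=int(f1*.85),maxRadius=int(f1*1.15)+1)
    return None if H is None else [(round(float(r),1),round(float(f1),1),onz(c,u+u0,v+v0,.039)[:2].round(4).tolist()) for u,v,r in H[0][:3]]
E
python3 - <<'E'
from h import *
w=cam("wrist")
print(spig(w,(.6092,-.007)),spig(w,(.6006,-.0704)))
for v in(107,199):
  print([int(x) for x in w["img"][v,270:380:5,1]])
E
```

```text
[(17.0, 16.8, [0.608, -0.0077])] [(16.0, 15.6, [0.6008, -0.0711])]
[67, 209, 227, 227, 227, 227, 227, 227, 78, 112, 213, 215, 214, 117, 88, 215, 218, 219, 212, 212, 215, 130]
[46, 49, 150, 151, 148, 149, 150, 152, 84, 103, 100, 100, 98, 77, 119, 119, 121, 117, 119, 115, 174, 65]
```

Call:
send_rows:
  commands: "-1 1.5 20 0 0 0 20;0 0 25 0 0 0 20;0 0 15 0 0 0 20;0 0 10 0 0 0 20;0 0 4 0 0 0 20;0 0 0 0 0 0 20"

```text
clock: 27.6
tool_pos: [0.6012, -0.0713, 0.2333]
orientation: [0.0, 0.753, 0.658, 0.0]
wrist_force: [0.9, -0.9, -0.4]
width: 0.0287
finger_force: 39.7
```

Call:
send_rows:
  commands: "0 0 4 0 0 0 20;0 0 4 0 0 0 20;0 0 2 0 0 0 20;0 0 2 0 0 0 20;0 0 0 0 0 0 20"
  grip_force: 50

```text
clock: 28.22
tool_pos: [0.6003, -0.0716, 0.2227]
orientation: [-0.001, 0.753, 0.658, -0.0]
wrist_force: [-5.2, -0.1, 8.6]
width: 0.029
finger_force: 50.6
```

Call:
send_rows:
  commands: "0 0 1.5 0 0 0 20;0 0 1.5 0 0 0 20;0 0 1.5 0 0 0 20;0 0 0 0 0 0 20"

```text
clock: 28.72
tool_pos: [0.6004, -0.0716, 0.2174]
orientation: [-0.001, 0.753, 0.658, -0.0]
wrist_force: [-4.5, 0.6, 6.3]
width: 0.0284
finger_force: 50.2
```

Call:
send_rows:
  commands: "0 0 1.5 0 0 0 20;0 0 1.5 0 0 0 20;0 0 0 0 0 0 20"

```text
clock: 29.1
tool_pos: [0.6005, -0.0717, 0.2158]
orientation: [-0.001, 0.753, 0.658, 0.0]
wrist_force: [-10.5, 0.3, 20.0]
width: 0.0288
finger_force: 51.5
```

Call:
send_rows:
  commands: "0 0 -1 0 0 0 48;0 0 0 0 0 0 48;0 0 0 0 0 0 48;0 0 -20 0 0 0 48;0 0 -30 0 0 0 48;0 0 0 0 0 0 0;0 0 0 0 0 0 0;0 0 0 0 0 0 0;0 0 0 0 0 0 0;0 0 10 0 0 0 0;0 0 5 0 0 0 0;0 0 3 0 0 0 0;0 0 0 0 0 0 0"
  grip_force: 30

```text
clock: 30.72
tool_pos: [0.6009, -0.0713, 0.2464]
orientation: [-0.0, 0.753, 0.658, -0.0]
wrist_force: [0.1, -0.5, 0.9]
width: -0.0002
finger_force: 0.0
```

Call:
send_rows:
  commands: "0 0 1.5 0 0 0 0;0 0 1.5 0 0 0 0;0 0 1 0 0 0 0;0 0 0 0 0 0 0"

```text
clock: 31.22
tool_pos: [0.6012, -0.0715, 0.2438]
orientation: [0.0, 0.753, 0.658, 0.0]
wrist_force: [-2.9, 0.2, 8.0]
width: -0.0
finger_force: 3.7
```

Call:
send_rows:
  commands: "0 0 1 0 0 0 0;0 0 0 0 0 0 0;0 0 -20 0 0 0 0;0 0 -40 0 0 0 48;-40 -10 -20 0 0 -7.7 48;-45 -18 0 0 0 0 48;-45 -18 0 0 0 0 48;-45 -18 0 0 0 0 48;-45 -18 0 0 0 0 48;-45 -18 0 0 0 0 48;-45 -15 0 0 0 0 48;-22 0 0 0 0 0 48;0 0 0 0 0 -6.1 48;0 0 0 0 0 0 48"

```text
clock: 32.98
tool_pos: [0.4809, -0.402, 0.3224]
orientation: [0.0, 0.669, 0.743, 0.0]
wrist_force: [-0.2, 0.1, 0.3]
width: 0.048
finger_force: 0.0
```

```bash
python3 - <<'E'
from h import *
s=ctrl.read_state();print(s["tool_pos"],s["wrist_force"])
c=cam("scene");print(blob(c,c["img"]))
w=cam("wrist")
def capc(c,p,z,R=.015):
    q=proj(c,[*p,z]).astype(int);f1=np.hypot(*(proj(c,[p[0]+R,p[1],z])-proj(c,[*p,z])));r=int(2*f1);u0,v0=q-r
    g=cv2.medianBlur(cv2.cvtColor(c["img"],cv2.COLOR_BGR2GRAY),3)[v0:q[1]+r,u0:q[0]+r]
    H=cv2.HoughCircles(g,cv2.HOUGH_GRADIENT,1,20,param1=60,param2=10,minRadius=int(f1*.88),maxRadius=int(f1*1.1)+1)
    return None if H is None else [(round(float(r),1),round(float(f1),1),onz(c,u+u0,v+v0,z)[:2].round(4).tolist()) for u,v,r in H[0][:3]]
print(capc(w,(.4845,-.403),.043))
E
```

```text
[ 0.48086067 -0.40195653  0.32241363] [-0.19954728  0.09582174  0.34784806]
[(598, [330.4, 193.4], [0.6076, -0.0128])]
[(20.2, 20.4, [0.4835, -0.403])]
```

Call:
send_rows:
  commands: "-1 3 20 0 0 0 48;0 0 45 0 0 0 48;0 0 35 0 0 0 48;0 0 22 0 0 0 48;0 0 13 0 0 0 48;0 0 0 0 0 0 48;0 0 0 0 0 0 20;0 0 0 0 0 0 20;0 0 0 0 0 0 20;0 0 0 0 0 0 20;0 0 0 0 0 0 20;0 0 -15 0 0 0 20;0 0 -35 0 0 0 20;0 0 -40 0 0 0 20;0 0 -35 0 0 6.1 20;0 0 0 0 0 0 20"
  grip_force: 50

```text
clock: 35.08
tool_pos: [0.4846, -0.4029, 0.3154]
orientation: [0.003, 0.707, 0.707, 0.001]
wrist_force: [0.1, 0.3, -0.8]
width: 0.0287
finger_force: 49.4
```

```bash
python3 - <<'E'
from h import *
s=ctrl.read_state();print(s["tool_pos"],s["wrist_force"])
c=cam("scene");print(blob(c,c["img"]))
E
```

```text
[ 0.48458935 -0.40294971  0.3153554 ] [ 0.07168608  0.31221741 -0.79096255]
[(597, [330.3, 193.4], [0.6074, -0.0124])]
```

Call:
send_rows:
  commands: "46 22 0 0 0 0 20;46 22 0 0 0 0 20;46 22 0 0 0 0 20;46 22 0 0 0 0 20;46 22 0 0 0 0 20;46 23 0 0 0 0 20;46 0 0 0 0 0 20;46 0 0 0 0 0 20;46 0 0 0 0 0 20;46 0 0 0 0 7.7 20;0 0 0 0 0 0 20;0 0 0 0 0 0 20"

```text
clock: 36.62
tool_pos: [0.6163, 0.0574, 0.3108]
orientation: [-0.0, 0.752, 0.659, -0.001]
wrist_force: [1.0, -0.8, 0.8]
width: 0.0287
finger_force: 49.4
```

```bash
python3 - <<'E'
from h import *
s=ctrl.read_state();print(s["tool_pos"],s["wrist_force"],s["width"])
w=cam("wrist");print(spig(w,(.6178,.0565)),proj(w,[.6178,.0565,.039])); cv2.imwrite("pics/w11.png",w["img"])
E
```

```text
[0.6162679  0.05742883 0.31083138] [ 0.99807134 -0.83544407  0.81299583] 0.028705780372700176
[(15.0, 15.3, [0.6176, 0.0551])] [325.53264292 202.66583374]
```

Call:
send_rows:
  commands: "-1.5 1.4 20 0 0 0 20;0 0 25 0 0 0 20;0 0 18 0 0 0 20;0 0 10 0 0 0 20;0 0 5 0 0 0 20;0 0 4 0 0 0 20;0 0 4 0 0 0 20;0 0 0 0 0 0 20"

```text
clock: 37.67
tool_pos: [0.6182, 0.0565, 0.2262]
orientation: [-0.0, 0.753, 0.658, 0.001]
wrist_force: [-0.5, 1.3, 1.6]
width: 0.0288
finger_force: 49.6
```

Call:
send_rows:
  commands: "0 0 1.5 0 0 0 20;0 0 1.5 0 0 0 20;0 0 1.5 0 0 0 20;0 0 1.5 0 0 0 20;0 0 1.5 0 0 0 20;0 0 0 0 0 0 20"

```text
clock: 38.42
tool_pos: [0.6179, 0.0565, 0.2201]
orientation: [-0.001, 0.753, 0.658, 0.001]
wrist_force: [-3.1, 4.1, 5.9]
width: 0.0289
finger_force: 49.9
```

Call:
send_rows:
  commands: "0 0 1.5 0 0 0 20;0 0 1.5 0 0 0 20;0 0 1.5 0 0 0 20;0 0 0 0 0 0 20"

```text
clock: 38.92
tool_pos: [0.6179, 0.0567, 0.215]
orientation: [-0.001, 0.753, 0.658, 0.001]
wrist_force: [-4.2, 2.0, 9.9]
width: 0.0286
finger_force: 50.3
```

Now finish and check by pressing the closed fingertips on the top.

Call:
send_rows:
  commands: "0 0 1.5 0 0 0 20;0 0 0 0 0 0 20;0 0 -1 0 0 0 48;0 0 0 0 0 0 48;0 0 0 0 0 0 48;0 0 -20 0 0 0 48;0 0 -30 0 0 0 48;0 0 0 0 0 0 0;0 0 0 0 0 0 0;0 0 0 0 0 0 0;0 0 0 0 0 0 0;0 0 10 0 0 0 0;0 0 6 0 0 0 0;0 0 2 0 0 0 0;0 0 2 0 0 0 0;0 0 0 0 0 0 0"

```text
clock: 40.92
tool_pos: [0.618, 0.056, 0.2436]
orientation: [-0.0, 0.753, 0.658, 0.0]
wrist_force: [-1.2, -0.2, 2.2]
width: -0.0
finger_force: 1.3
```

Call:
send_rows:
  commands: "0 0 1 0 0 0 0;0 0 1 0 0 0 0;0 0 0 0 0 0 0"

```text
clock: 41.3
tool_pos: [0.6182, 0.0557, 0.2434]
orientation: [-0.0, 0.753, 0.658, 0.001]
wrist_force: [-6.1, -0.7, 15.4]
width: 0.0001
finger_force: 8.1
```

Call:
send_rows:
  commands: "0 0 -20 0 0 -1 0;0 0 -35 0 0 0 50;0 0 -35 0 0 0 50;42 -19.3 0 0 0 0 50;42 -19.3 0 0 0 0 50;42 -19.3 0 0 0 0 50;42 -19.3 0 0 0 0 50;42 -19.3 0 0 0 0 50;42 -19.3 0 0 0 0 50;42 -19.3 0 0 0 0 50;42 -19.3 0 0 0 0 50;0 0 0 0 0 0 50;0 0 0 0 0 0 50"
  grip_force: 40

```text
clock: 42.92
tool_pos: [0.5037, 0.4074, 0.3317]
orientation: [0.0, 0.747, 0.665, 0.0]
wrist_force: [0.4, -0.3, -0.1]
width: 0.05
finger_force: 0.0
```

```bash
python3 - <<'E'
from h import *
s=ctrl.read_state();R=Rq(s["orientation"]);print(s["tool_pos"],(R.T@(np.array([.5036,.4079,.1895])-s["tool_pos"])*1000).round(1), np.degrees(np.arctan2(R[1,1],R[0,1])))
c=cam("scene");print(blob(c,c["img"]))
E
```

```text
[0.50373282 0.40742089 0.33168376] [  0.5  -0.3 142.2] -6.647918623895582
[(635, [330.3, 193.2], [0.608, -0.0117]), (144, [368.0, 223.4], [0.5957, -0.2177])]
```

Call:
send_rows:
  commands: "0 0 40 0 0 0 50;0 0 45 0 0 0 50;0 0 35 0 0 0 50;0 0 15 0 0 0 50;0 0 7 0 0 0 50;0 0 0 0 0 0 50;0 0 0 0 0 0 5;0 0 0 0 0 0 5;0 0 0 0 0 0 5;0 0 0 0 0 0 5;0 0 0 0 0 0 5;0 0 -15 0 0 0 5;0 0 -30 0 0 0 5;0 0 -30 0 0 0 5;-36 0 0 0 0 0 5;-40 0 0 0 0 0 5;-40 0 0 0 0 0 5;-30 0 0 0 0 0 5;0 0 0 0 0 0 5;0 0 0 0 0 0 5"

```text
clock: 45.48
tool_pos: [0.4867, 0.2634, 0.2648]
orientation: [-0.0, 0.747, 0.665, 0.001]
wrist_force: [1.5, 0.3, -1.0]
width: 0.0132
finger_force: 39.6
```

Call:
send_rows:
  commands: "0 0 10 0 0 0 5;0 0 8 0 0 0 5;0 0 5 0 0 0 5;0 0 3 0 0 0 5;0 0 0 0 0 0 5"

```text
clock: 46.1
tool_pos: [0.4865, 0.2626, 0.2393]
orientation: [-0.001, 0.747, 0.665, -0.0]
wrist_force: [-5.3, -2.8, 13.5]
width: 0.0135
finger_force: 41.7
```

Call:
send_rows:
  commands: "0 0 0 0 0 0 40;0 0 0 0 0 0 50;0 0 -20 0 0 0 50;0 0 -40 0 0 0 50;0 0 -30 0 0 -6.7 50;1 38 0 0 0 0 50;1 38 0 0 0 0 50;1 38 0 0 0 0 50;1 39 0 0 0 0 50;0 0 0 0 0 0 50;0 0 0 0 0 0 50"

```text
clock: 47.48
tool_pos: [0.639, 0.2668, 0.3287]
orientation: [-0.0, 0.707, 0.707, -0.0]
wrist_force: [-0.9, -0.2, -0.8]
width: 0.0501
finger_force: 0.0
```

```bash
cat >> h.py <<'E'
def to(x,y,z):
    s=ctrl.read_state();R=Rq(s["orientation"]);print(s["tool_pos"].round(4),(R.T@(np.array([x,y,z])-s["tool_pos"])*1000).round(1), np.degrees(np.arctan2(R[1,1],R[0,1])).round(2))
E
python3 - <<'E'
from h import *
to(.6395,.2665,.1895)
c=cam("wrist");cv2.imwrite("pics/w12.png",c["img"])
E
```

```text
[0.639  0.2668 0.3287] [ -0.3   0.6 139.1] 0.03
```

Call:
send_rows:
  commands: "0 0 40 0 0 0 50;0 0 45 0 0 0 50;0 0 35 0 0 0 50;0 0 14 0 0 0 50;0 0 5 0 0 0 50;0 0 0 0 0 0 50;0 0 0 0 0 0 5;0 0 0 0 0 0 5;0 0 0 0 0 0 5;0 0 0 0 0 0 5;0 0 0 0 0 0 5;0 0 -20 0 0 0 5;0 0 -40 0 0 0 5;0 0 -50 0 0 0 5;0 0 -40 0 0 0 5;0 0 0 0 0 0 5"

```text
clock: 49.52
tool_pos: [0.6407, 0.2667, 0.3443]
orientation: [0.001, 0.707, 0.707, 0.004]
wrist_force: [0.2, 0.4, -0.8]
width: 0.013
finger_force: 39.4
```

Call:
send_rows:
  commands: "-40 0 0 0 0 0 5;-45 0 0 0 0 0 5;-45 0 0 0 0 0 5;-45 0 0 0 0 0 5;-45 0 0 0 0 0 5;-45 0 0 0 0 0 5;-45 0 0 0 0 0 5;-45 0 0 0 0 0 5;-45 0 0 0 0 0 5;-45 0 0 0 0 0 5;-45 0 0 0 0 0 5;-45 -40 0 0 0 0 5;-45 -40 0 0 0 0 5;-45 -40 0 0 0 0 5;-38 -31 0 0 0 0 5;0 0 0 0 0 -6.2 5;0 0 0 0 0 0 5"

```text
clock: 51.65
tool_pos: [0.4883, -0.3963, 0.3386]
orientation: [-0.001, 0.668, 0.744, 0.0]
wrist_force: [0.1, 0.4, -0.9]
width: 0.0134
finger_force: 39.5
```

```bash
python3 - <<'E'
from h import *
to(.4884,-.3963,.2385)
s=ctrl.read_state();print(s["width"],s["finger_force"])
c=cam("scene");print(blob(c,c["img"]))
E
```

```text
[ 0.4883 -0.3963  0.3386] [-1.000e-01  1.000e-01  1.001e+02] 6.11
0.013357955634132921 39.458534717559814
[(585, [328.3, 195.0], [0.5955, -0.0133])]
```

Call:
send_rows:
  commands: "0 0 35 0 0 0 5;0 0 30 0 0 0 5;0 0 15 0 0 0 5;0 0 10 0 0 0 5;0 0 5 0 0 0 5;0 0 4 0 0 0 5;0 0 0 0 0 0 5"

```text
clock: 52.58
tool_pos: [0.4891, -0.3963, 0.2405]
orientation: [0.0, 0.668, 0.744, 0.0]
wrist_force: [0.4, -0.1, -1.2]
width: 0.0129
finger_force: 39.5
```

Call:
send_rows:
  commands: "0 0 2 0 0 0 5;0 0 1 0 0 0 5;0 0 0 0 0 0 5"

```text
clock: 52.95
tool_pos: [0.4892, -0.3967, 0.2394]
orientation: [0.001, 0.668, 0.745, 0.001]
wrist_force: [-3.1, 3.2, 11.6]
width: 0.0134
finger_force: 41.2
```

Call:
send_rows:
  commands: "0 0 0 0 0 0 40;0 0 0 0 0 0 50;0 0 -20 0 0 0 50;0 0 -40 0 0 0 50;0 0 -30 0 0 6.1 50;38 34 0 0 0 0 50;38 34 0 0 0 0 50;38 34 0 0 0 0 50;36 32 0 0 0 7.3 50;0 0 0 0 0 0 50;0 0 0 0 0 0 50"

```text
clock: 54.32
tool_pos: [0.6225, -0.2463, 0.3281]
orientation: [0.0, 0.75, 0.662, -0.0]
wrist_force: [-1.2, -0.4, 1.0]
width: 0.0502
finger_force: 0.0
```

```bash
python3 - <<'E'
from h import *
to(.6234,-.2463,.1895)
E
```

```text
[ 0.6225 -0.2463  0.3281] [  0.3   0.9 138.6] -7.13
```

Call:
send_rows:
  commands: "0 1 40 0 0 0 50;0 0 45 0 0 0 50;0 0 35 0 0 0 50;0 0 13 0 0 0 50;0 0 5 0 0 0 50;0 0 0 0 0 0 50;0 0 0 0 0 0 5;0 0 0 0 0 0 5;0 0 0 0 0 0 5;0 0 0 0 0 0 5;0 0 0 0 0 0 5;0 0 -15 0 0 0 5;0 0 -30 0 0 0 5;0 0 -30 0 0 0 5;-2 -36 0 0 0 0 5;-3 -40 0 0 0 0 5;-3 -42 0 0 0 0 5;-2 -40 0 0 0 0 5;0 0 0 0 0 0 5;0 0 0 0 0 0 5"

```text
clock: 56.82
tool_pos: [0.4664, -0.2363, 0.2649]
orientation: [0.001, 0.75, 0.662, 0.001]
wrist_force: [0.3, -0.8, -0.9]
width: 0.0129
finger_force: 39.6
```

```bash
python3 - <<'E'
from h import *
to(.4656,-.2374,.2385);s=ctrl.read_state();print(s["width"])
E
```

```text
[ 0.4664 -0.2363  0.2649] [-1.2 -0.7 26.4] -7.14
0.012910976965740896
```

Call:
send_rows:
  commands: "-1 -1 10 0 0 0 5;0 0 8 0 0 0 5;0 0 5 0 0 0 5;0 0 3 0 0 0 5;0 0 1 0 0 0 5;0 0 0 0 0 0 5"

```text
clock: 57.58
tool_pos: [0.4643, -0.2375, 0.2392]
orientation: [-0.001, 0.75, 0.661, 0.001]
wrist_force: [-9.0, 4.5, 26.7]
width: 0.0133
finger_force: 43.6
```

Call:
send_rows:
  commands: "0 0 -1.5 0 0 0 40;0 0 0 0 0 0 50;0 0 0 0 0 0 50;0 0 -20 0 0 0 50;0 0 -40 0 0 0 50;0 0 -50 0 0 -7.1 50;-35 5 -50 0 0 0 85;-40 6 -45 0 0 0 85;0 0 0 0 0 0 85;0 0 0 0 0 0 85"

```text
clock: 58.82
tool_pos: [0.4751, -0.3117, 0.4438]
orientation: [-0.0, 0.708, 0.707, 0.0]
wrist_force: [0.3, 0.7, -0.4]
width: 0.0844
finger_force: 0.0
```

```bash
cat >> h.py <<'E'
def capc(c,p,z,R=.015):
    q=proj(c,[*p,z]).astype(int);f1=np.hypot(*(proj(c,[p[0]+R,p[1],z])-proj(c,[*p,z])));r=int(3*f1);u0,v0=np.maximum(q-r,0)
    g=cv2.medianBlur(cv2.cvtColor(c["img"],cv2.COLOR_BGR2GRAY),3)[v0:q[1]+r,u0:q[0]+r]
    H=cv2.HoughCircles(g,cv2.HOUGH_GRADIENT,1,20,param1=60,param2=10,minRadius=int(f1*.88),maxRadius=int(f1*1.1)+1)
    return None if H is None else [(round(float(r),1),round(float(f1),1),onz(c,u+u0,v+v0,z)[:2].round(4).tolist()) for u,v,r in H[0][:3]]
E
python3 - <<'E'
from h import *
a=cv2.imread("pics/w4.png");c=cam("wrist");print(ctrl.read_state()["tool_pos"]);cv2.imwrite("pics/w13.png",c["img"])
# shift between the lids-on view at the start and now
for n,(x,y,X,Y) in {"A":(235,10,385,175),"B":(265,180,390,312)}.items():
    r=cv2.matchTemplate(c["img"][max(y-25,0):Y+25,x-25:X+25],a[y+10:Y-10,x+10:X-10],cv2.TM_CCOEFF_NORMED);print(n,cv2.minMaxLoc(r)[1],np.array(cv2.minMaxLoc(r)[3])-[35,y+10-max(y-25,0)])
p0=np.array([.4755,-.3096,.4462]);d=ctrl.read_state()["tool_pos"]-p0
T=dict(c);T["t"]=c["t"]+c["R"]@d
for P in([.463,-.237,.058],[.485,-.40,.058]): print("expected shift",(proj(c,P)-proj(T,P)).round(1))
s=cam("scene");print(blob(s,s["img"]))
E
```

```text
[ 0.47521176 -0.31112392  0.44305383]
A 0.9814655780792236 [ 4 -1]
B 0.9611136317253113 [6 0]
expected shift [ 0.2 -1.7]
expected shift [ 0.3 -0.1]
[(594, [328.2, 195.1], [0.5949, -0.0136])]
```

Call:
send_rows:
  commands: "20 33 0 0 0 0 85;40 34 0 0 0 0 85;40 34 0 0 0 0 85;40 34 0 0 0 0 85;40 0 10 0 0 0 85;40 0 10 0 0 0 85;40 0 10 0 0 0 85;40 0 10 0 0 0 85;41 0 10 0 0 0 85;0 0 0 0 0 0 85;0 0 0 0 0 0 85"

```text
clock: 60.3
tool_pos: [0.6104, 0.029, 0.393]
orientation: [-0.0, 0.707, 0.707, -0.001]
wrist_force: [0.3, -1.5, 0.5]
width: 0.0847
finger_force: 0.0
```

```bash
python3 - <<'E'
from h import *
c=cam("wrist");print(ctrl.read_state()["tool_pos"]);cv2.imwrite("pics/w14.png",c["img"])
print(mani(c))
print(capc(c,(.61,.056),.07));print(capc(c,(.593,-.071),.07));print(spig(c,(.60,-.007),60))
for z in(.03,.07,.081): print(z,proj(c,[.61,.056,z]))
E
```

```text
[0.61055983 0.02801483 0.39345209]
[(139, [319.7, 106.8], [0.6071, 0.0925])]
[(17.2, 18.0, [0.604, 0.0561])]
[(15.2, 16.1, [0.5886, -0.0542])]
[(12.4, 11.3, [0.5962, -0.0074]), (12.4, 11.3, [0.5874, -0.0681])]
0.03 [322.77962084 147.37251161]
0.07 [322.71894279 153.57108107]
0.081 [322.69936176 155.57130206]
```

Call:
send_rows:
  commands: "-45 -5 20 0 0 0 50;-45 -5 20 0 0 0 20;-10 -10 20 0 0 0 0;0 0 0 0 0 0 0;0 0 0 0 0 0 0;0 0 0 0 0 0 0"

```text
clock: 61.1
tool_pos: [0.5915, -0.0704, 0.3347]
orientation: [0.001, 0.707, 0.707, 0.001]
wrist_force: [-0.0, -0.3, 0.9]
width: 0.0002
finger_force: 0.0
```

```bash
python3 - <<'E'
from h import *
c=cam("wrist");to(.588,-.0705,.246);cv2.imwrite("pics/w15.png",c["img"])
print(capc(c,(.588,-.071),.07));print(capc(c,(.604,.056),.07));print(spig(c,(.596,-.0075),60))
E
```

```text
[ 0.5914 -0.0704  0.3345] [-0.1 -3.5 88.5] 0.03
[(19.9, 21.6, [0.5864, -0.07])]
[(25.2, 25.4, [0.6015, 0.049])]
[(15.0, 15.0, [0.5949, -0.0077])]
```

Call:
send_rows:
  commands: "0 -4 40 0 0 0 0;0 0 30 0 0 0 0;0 0 15 0 0 0 0;0 0 4 0 0 0 0;0 0 2 0 0 0 0;0 0 1 0 0 0 0;0 0 0 0 0 0 0"

```text
clock: 62.02
tool_pos: [0.5872, -0.0716, 0.2439]
orientation: [0.0, 0.708, 0.707, 0.001]
wrist_force: [-3.1, 0.4, 7.3]
width: 0.0001
finger_force: 3.9
```

Call:
send_rows:
  commands: "0 0 -20 0 0 0 0;0 0 -40 0 0 0 0;0 0 -50 0 0 0 0;0 0 -40 0 0 0 0;0 0 0 0 0 0 0;0 0 0 0 0 0 0"

```text
clock: 62.78
tool_pos: [0.5865, -0.0711, 0.3925]
orientation: [0.0, 0.707, 0.707, 0.001]
wrist_force: [-0.2, 0.2, 0.1]
width: -0.0001
finger_force: 0.0
```

```bash
python3 - <<'E'
from h import *
print(ctrl.close_job())
E
```

```text
the job is handed in; nothing more can be done
None
```

Job handed in at about 63 s, result not reported: all three cases were opened together, the two wide caps present were pressed home on spigots 1 and 3 (checked with the fingertips), and a lid was put back on each case (seating judged from height and contact force only).

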